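# Raise the overhead camera by one notch

## Robot

A 6-joint arm with a two-finger parallel gripper is mounted at the origin on a cart in front of the work surface, level with it; the furniture and walls round the work are solid. World frame = base frame: x ahead of the robot, y to its left, z up, the work surface at z = 0. Lengths are in mm, angles in rad, forces in N, time in s.
With the tool pointing down it reaches from about 300 to 775 mm from the base axis. Payload 14.6 kg.
Tool frame: the origin (TCP) lies at the very end of the fingers, on their centre line; the grasp point (between the pads) lies 19 mm behind it; z points along the fingers, y is the line along which they close (so a half turn about z gives the same grasp; the last joint's range is limited). The gripper opens to 94 mm and grips with 3 to 60 N. Pads are 16 mm wide; open, the fingers measure 119 mm over their backs; the gripper's body (75 mm by 177 mm) begins 78 mm behind the grasp point.
Start: joints at [1.108, 0.3, 1.521, -0, 1.321, -0.067], TCP at [212.047, 507.469, 205.446] pointing down, gripper open.
Joint ranges: [-3.03, 3.03], [-0.79, 2.21], [0.23, 2.52], [-1.04, 4.18], [0, 3.07], [-2.55, 2.55]. Speed limits (rad/s): [2.22, 2.22, 2.57, 3.14, 3.14, 3.14].

## Interface

Orientations are given as [roll, pitch, yaw] about the fixed x, y, z axes, in that order (R = Rz(yaw) Ry(pitch) Rx(roll)).
In Python, from cell import manip, optics gives the robot as it stands.
- The arm moves only by the shell command python3 -m crank 'ROWS' [FORCE]. ROWS is JSON, a list of rows, each a list of 7 numbers: the opening in per cent of the stroke, from 0 (shut) to 100 (fully open), then the shift along the tool's x, y, z in mm, then the turn, a rotation vector about the tool's x, y, z in rad. A call has 1 to 10 rows; each row is the pose to reach, as a shift and turn from the pose commanded when the call began, along the tool's axes at that moment; what a row does not reach only later rows make up. A row lasts 1/10 s, in which the tool goes at most 50 mm and 8.59 degrees, less where a joint would pass 70% of its speed; a pose out of reach is approached as far as the arm can. A call with a gripper value outside its range is refused whole. The fingers move at their own pace and stop on an object; FORCE is the grip in N (left out, the last holds). Time passes only in rows, so rows that repeat a pose let the fingers close. It gives the time, the measured TCP pose, the force, the opening and the grip force at its end, in the units of the state.
- manip.read_state(): the state, without advancing time (a new reading comes with each control period).
- optics.camera(name): name is "scene" or "top"; returns (picture, depth): 480x640x3 uint8, red, green, blue; 480x640 float32, mm along the optical axis (not along the pixel's ray), 0 where there is no reading.
- optics.calibration(name): a dict with "camera_matrix" (3x3 intrinsics, pixels), "k1" (the pictures are not rectified: a ray, as slopes to the right and down, at radius r is drawn at 1 + k1 r^2 times it, then the intrinsics apply), "R" (3x3) and "t" (3): a world point X has camera coordinates R X + t. Camera axes: x right, y down, z forward; pixel columns grow to the right and rows downward; lengths in mm; the calibration is good to about 2 mm. A picture is of the moment at which its call begins. calibration takes no time and is no camera call.
- manip.sign_off(): hands the job in; it is judged then, once.
The state is a dict: "clock": time; "joints": joint angles; "qd": joint speeds; "effort": joint torques, N m; "eef_pos": TCP position; "eef_rot": TCP orientation; "wrist_force": force on the tool from outside, world axes, zero at the start; "moment": the same for the moment, N m; "finger_gap": finger opening in mm; "finger_force": force on a finger pad.
Only numpy, scipy, OpenCV 4.12 (cv2) and the standard library are available. Lean on these libraries where they do the work, as an engineer would, in place of code of your own. Each camera call takes 0.05 s, during which the arm holds its last target. There are 200 camera calls.

## Task

Two small overhead-camera stands are on the bench. Lift the camera carriage of the one that has the microplate lying on its base, by its handle, until its spring pawl clicks into the next notch up (just one notch), and let go so that it hangs there by itself. Leave the other stand, the one over the reservoir, at its height, and leave the microplate lying on the base.

Things in the scene. Friction and masses are not known exactly. Their poses are not given: they have to be found in the camera images.
- plate_stand_handle (a point): Middle of the carriage's handle on the stand with the microplate: a level white rod 16 mm thick, 82 mm long along this point's y (pinch it across x), 205 mm above the bench at the start. 10 mm posts 36 mm either side of the middle carry it; 80 mm free below. z up, x away from the robot, within 15 deg. The notched column, 157 mm tall, is 43 mm behind (+x), always lower than the bar.
- plate_stand_slide (a joint): Height of that carriage (m, up positive): 0 in the lowest notch, where it starts; 0.035 in the next; 0.070 in the top one; stop at 0.083. A spring pawl snaps over each tooth on the way up: lift a few mm past the notch, and it sinks on to it. It cannot go down past a caught notch and drops back if let go between notches. Lifting takes 3 to 5 N, up to 10 N over a tooth.
- microplate: Clear 96-well microplate, 85 x 128 x 17 mm, lying loose on the base under the camera head of the stand to be raised; origin at the centre of its underside, z up. The stands are fixed: grey base 150 (x) by 160 (y) by 12 mm, grey carriage with a box-shaped camera head on an aluminium column.
- tray_stand_handle (a point): Middle of the handle bar of the other, identical stand, which has a reservoir (white trough, blue inside, 143 x 68 x 26 mm) on its base and whose carriage hangs in its second notch, bar 240 mm above the bench. Same axes as the first handle. To be left alone.

How it is judged (in metres and radians):
At the end, for the whole second after the job is handed in: The carriage over the microplate hangs at rest in the next notch (0.035 m above its start, within 5 mm), the other stand's carriage is within 12 mm of its starting height, and the microplate lies within 20 mm of where it was (value of joint plate_stand_slide between 0.03 and 0.04 m and not (velocity of joint plate_stand_slide above 0.01 m/s or velocity of joint plate_stand_slide below -0.01 m/s) and distance of tray_stand_handle from where it was at the start of the episode below 0.012 m and distance of microplate from where it was at the start of the episode below 0.02 m); the robot touches nothing.
It fails at once if the other stand's carriage is lifted (distance of tray_stand_handle from where it was at the start of the episode above 0.015 m).
It fails at once if the microplate is pushed out of place (distance of microplate from where it was at the start of the episode above 0.025 m).
It also fails if it takes over 32 s, if anything falls off the work surface, if the arm or the gripper's body presses on something with over 40 N, if the wrist force passes 120 N, or if a joint passes its speed limit or range.

## Working session

There is one attempt and no reset: what is moved stays moved. The work goes in short steps, Python scripts to look and compute and a shell command to move; the robot and the scene stay as the last step left them, time stands still between calls to the robot, and variables do not carry over. Pictures are saved under pics/ and viewed, at most 10 in all, crops included, and the job is handed in when it is done.

```bash
mkdir -p pics; cat > h.py <<'E'
import numpy as np,cv2
from cell import manip,optics
def pts(name):
    im,d=optics.camera(name);c=optics.calibration(name)
    K=np.array(c["camera_matrix"]);k=c["k1"]
    v,u=np.mgrid[:480,:640].astype(float)
    n=cv2.undistortPoints(np.stack([u.ravel(),v.ravel()],1)[:,None],K,np.array([k,0,0,0.]))[:,0].reshape(480,640,2)
    X=np.dstack([n,np.ones((480,640))])*d[...,None]
    W=(X-np.array(c["t"]).ravel())@np.array(c["R"])
    W[d==0]=np.nan
    return im,d,W
E
python3 - <<'E'
from h import *
for n in("scene","top"):
    im,d,W=pts(n); cv2.imwrite(f"pics/{n}0.png",im[...,::-1]); np.savez(f"{n}0.npz",im=im,W=W)
    c=optics.calibration(n); print(n,-np.array(c["R"]).T@np.array(c["t"]).ravel())
print(manip.read_state())
E
```

```text
scene [ 154.74385639 -947.40364394  830.49635625]
top [ 440.78061732 -150.87858869 1230.29327182]
{'clock': 0.1, 'joints': array([ 1.10841937e+00,  3.00385291e-01,  1.52154460e+00, -4.64617235e-06,
        1.32069107e+00, -6.66041195e-02]), 'qd': array([ 0.00076053, -0.00153483, -0.00290501,  0.00117129, -0.00096229,
       -0.00168416]), 'effort': array([ 9.52300543e-04, -5.32648480e+01, -3.53279042e+01,  7.09381420e-02,
        2.34901981e-02, -4.95919892e-05]), 'eef_pos': array([211.93356329, 507.26295481, 204.94882706]), 'eef_rot': array([-3.14056632e+00, -6.39488044e-05,  2.74582093e+00]), 'wrist_force': array([-0.27426478,  0.25031125,  0.14972246]), 'moment': array([ 0.03810535,  0.05152078, -0.05032397]), 'finger_force': 0.0, 'finger_gap': 94.031295194241}
```

View pics/scene0.png

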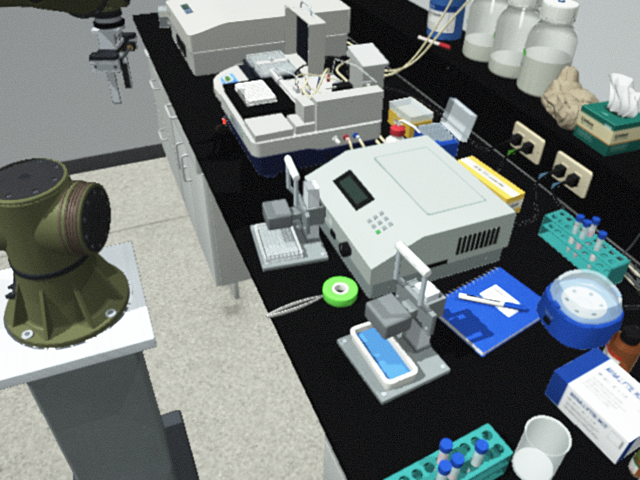

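View pics/top0.png

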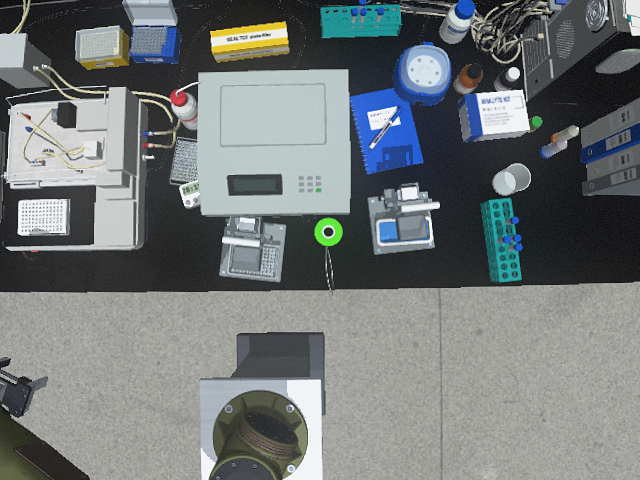

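The microplate stand is the left one: its bar is at about (240,241) in the top view and (291,172) in the scene view. The reservoir stand is at about (415,207) in the top view. Next I'll locate the bar from depth.

```bash
python3 - <<'E'
import numpy as np
for n,(r0,r1,c0,c1) in (("top",(215,285,215,290)),("scene",(145,270,245,335))):
    f=np.load(n+"0.npz");W=f["W"];im=f["im"].astype(int)
    w=W[r0:r1,c0:c1].reshape(-1,3);q=im[r0:r1,c0:c1].reshape(-1,3)
    m=(w[:,2]>190)&(w[:,2]<222)&(q.min(1)>110)
    p=w[m];print(n,len(p))
    if len(p)>5:
        c=np.median(p,0);p=p[np.linalg.norm(p[:,:2]-c[:2],axis=1)<60];u,s,v=np.linalg.svd(p-p.mean(0),full_matrices=False)
        t=(p-p.mean(0))@v[0];print("mean",p.mean(0),"dir",v[0],"ext",t.min(),t.max(),"mid",p.mean(0)+v[0]*(t.min()+t.max())/2,"z",np.percentile(p[:,2],[5,50,95]))
        rr,cc=np.where(m.reshape(r1-r0,c1-c0));print(rr.min()+r0,rr.max()+r0,cc.min()+c0,cc.max()+c0)
W=np.load("top0.npz")["W"]
g=W[70:214,200:350];print("machine z",np.nanpercentile(g[...,2],[5,50,99]),"x min",np.nanmin(g[...,0][g[...,2]>60]))
for r in(205,210,213,216,220):print(r,W[r,225:345:20].round())
a=W[...,2];m=(a>150)&(W[...,0]>250)&(W[...,0]<620)&(abs(W[...,1]-40)<250)
import cv2
n,l,s,c=cv2.connectedComponentsWithStats(m.astype(np.uint8))
for i in range(1,n):
    if s[i,4]>20:
        k=l==i;print(s[i],W[k].min(0).round(),W[k].max(0).round())
E
```

```text
top 274
mean [496.74883688  10.67877631 211.46933506] dir [-0.11899427 -0.99287681 -0.00600003] ext -41.788987858122674 40.49696431810909 mid [496.82570858  11.32018641 211.47321115] z [207.32993369 211.57943229 215.10756621]
237 247 222 259
scene 205
mean [496.26656302   0.88228898 209.82970859] dir [-0.10848584 -0.99140274 -0.07315345] ext -51.23154025486469 36.83314900259482 mid [497.04757377   8.01959126 210.35635461] z [197.85037305 211.65370455 214.9407106 ]
155 184 284 299
machine z [105.82373923 149.29165387 155.85384308] x min 568.7289721071746
205 [[ 590.   64.  111.]
 [ 590.   16.  110.]
 [ 589.  -32.  109.]
 [ 588.  -79.  110.]
 [ 588. -127.  108.]
 [ 587. -175.  108.]]
210 [[ 579.   65.  105.]
 [ 578.   17.  104.]
 [ 578.  -31.  103.]
 [ 576.  -79.  108.]
 [ 576. -127.  104.]
 [ 576. -175.  101.]]
213 [[ 572.   66.  101.]
 [ 571.   17.  104.]
 [ 571.  -30.   99.]
 [ 570.  -79.   99.]
 [ 569. -127.  100.]
 [ 569. -175.   96.]]
216 [[ 569.   74.   61.]
 [ 563.   16.  109.]
 [ 574.  -20.    1.]
 [ 574.  -72.   -3.]
 [ 563. -127.   95.]
 [ 572. -177.   -2.]]
220 [[ 564.   84.   10.]
 [ 549.    9.  158.]
 [ 564.  -20.    3.]
 [ 563.  -72.    0.]
 [ 554. -126.   89.]
 [ 560. -176.   16.]]
[126 192   7   6  37] [607. 276. 150.] [620. 290. 158.]
[127 201   6  19  68] [556. 276. 150.] [599. 289. 155.]
[239 218  17  14 200] [524. -13. 150.] [554.  24. 163.]
[126 221   7  10  35] [530. 275. 150.] [552. 290. 155.]
[126 231   7  14  45] [498. 275. 150.] [528. 290. 154.]
[222 237  41  11 291] [485. -30. 151.] [507.  53. 218.]
```

Bar centre is about (497, 10.5, 205) with the stand at yaw -0.119. I'll go to a hover above it, moving first in tool x/y with some lift.

```bash
python3 -m crank '[[100,-35,-27,-25,0,0,0.1],[100,-70,-54,-50,0,0,0.2],[100,-105,-81,-75,0,0,0.3],[100,-140,-107,-85,0,0,0.4],[100,-175,-134,-85,0,0,0.5],[100,-210,-161,-85,0,0,0.6],[100,-245,-188,-85,0,0,0.7],[100,-280,-215,-85,0,0,0.8],[100,-315,-242,-85,0,0,0.9],[100,-350,-269,-85,0,0,1.0]]' 30
cat >> h.py <<'E'
def go(p,yawy):
    from scipy.spatial.transform import Rotation as Ro
    s=manip.read_state();R=Ro.from_euler("xyz",s["eef_rot"]).as_matrix()
    T=np.column_stack([np.cross([np.cos(yawy),np.sin(yawy),0],[0,0,-1]),[np.cos(yawy),np.sin(yawy),0],[0,0,-1]])
    print(s["eef_pos"].round(1),"shift",(R.T@(np.array(p)-s["eef_pos"])).round(1),"turn",Ro.from_matrix(R.T@T).as_rotvec().round(3),s["wrist_force"].round(1),s["finger_gap"].round(1))
E
python3 -c "
from h import *
go([497,10.5,285],-0.119)"
```

```text
clock: 1.1
eef_pos: [431.7, 122.6, 290.4]
eef_rot: [-3.141, -0.0, 1.742]
wrist_force: [0.5, 0.9, 0.4]
finger_gap: 93.8
finger_force: 0.0Traceback (most recent call last):
  File "<string>", line 3, in <module>
    go([497,10.5,285],-0.119)
    ~~^^^^^^^^^^^^^^^^^^^^^^^
  File "h.py", line 16, in go
    print(s["eef_pos"].round(1),"shift",(R.T@(np.array(p)-s["eef_pos"])).round(1),"turn",Ro.from_matrix(R.T@T).as_rotvec().round(3),s["wrist_force"].round(1),s["finger_gap"].round(1))
                                                                                                                                                              ^^^^^^^^^^^^^^^^^^^^^
AttributeError: 'float' object has no attribute 'round'
```

```bash
sed -i 's/s\["finger_gap"\].round(1)/s["finger_gap"]/' h.py
python3 -c "
from h import *
go([497,10.5,285],-0.119)"
```

```text
[431.7 122.6 290.4] shift [-121.5   45.3    5.4] turn [-0.   -0.    0.29] [0.5 0.9 0.4] 93.76427233908734
```

```bash
python3 -m crank '[[100,-40,15,2,0,0,0.1],[100,-80,30,4,0,0,0.2],[100,-121,45,5,0,0,0.29],[100,-121,45,5,0,0,0.29],[100,-121,45,5,0,0,0.29]]'
python3 - <<'E'
from h import *
go([497,10.5,186],-0.119)
im,d,W=pts("scene");cv2.imwrite("pics/s1.png",cv2.resize(im[90:290,200:400,::-1],(600,600)))
E
```

```text
clock: 1.6
eef_pos: [496.6, 12.6, 284.9]
eef_rot: [-3.14, -0.0, 1.455]
wrist_force: [-0.4, 0.9, 0.0]
finger_gap: 94.0
finger_force: 0.0
[496.6  12.6 284.9] shift [-2.   0.8 98.9] turn [-0.001 -0.     0.003] [-0.4  0.9  0. ] 94.03990242469843
```

View pics/s1.png

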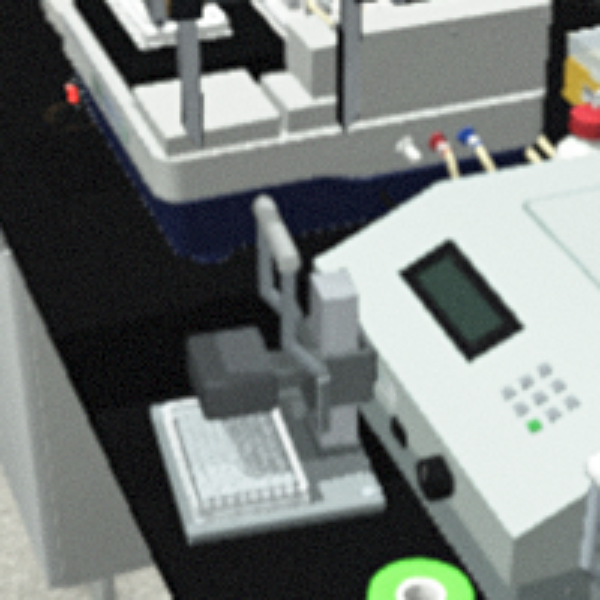

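The open fingers, at crop (190,130) and (350,110), straddle the bar at (275,235). I'll descend with the fingers part-closed to stay clear of the column, then grip.

```bash
python3 -m crank '[[65,-2,1,25,0,0,0],[65,-2,1,50,0,0,0],[65,-2,1,70,0,0,0],[65,-2,1,85,0,0,0],[65,-2,1,95,0,0,0],[65,-2,1,99,0,0,0],[65,-2,1,99,0,0,0]]' 30; python3 -m crank '[[40,0,0,0,0,0,0],[30,0,0,0,0,0,0],[20,0,0,0,0,0,0],[5,0,0,0,0,0,0],[5,0,0,0,0,0,0],[5,0,0,0,0,0,0],[5,0,0,0,0,0,0]]' 30
```

```text
clock: 2.35
eef_pos: [497.3, 11.4, 186.6]
eef_rot: [3.142, -0.0, 1.457]
wrist_force: [-0.9, -0.1, 1.0]
finger_gap: 61.3
finger_force: 0.0
clock: 3.05
eef_pos: [498.0, 10.8, 186.6]
eef_rot: [3.14, -0.0, 1.456]
wrist_force: [6.0, -0.2, -1.8]
finger_gap: 15.2
finger_force: 30.0
```

Gripped. Now a slow lift of about 40 mm.

```bash
python3 -m crank '[[5,0,1,-4,0,0,0],[5,0,1,-8,0,0,0],[5,0,1,-12,0,0,0],[5,0,1,-16,0,0,0],[5,0,1,-20,0,0,0],[5,0,1,-24,0,0,0],[5,0,1,-28,0,0,0],[5,0,1,-32,0,0,0],[5,0,1,-36,0,0,0],[5,0,1,-36,0,0,0]]' 30; python3 -m crank '[[5,0,0,-2,0,0,0],[5,0,0,-4,0,0,0],[5,0,0,-4,0,0,0],[5,0,0,-4,0,0,0]]' 
python3 - <<'E'
from h import *
im,d,W=pts("top");w=W[200:300,200:300].reshape(-1,3)
im,d,W=pts("scene");cv2.imwrite("pics/s2.png",cv2.resize(im[90:290,200:400,::-1],(600,600)))
E
```

```text
clock: 4.05
eef_pos: [498.1, 10.8, 223.2]
eef_rot: [-3.141, 0.0, 1.456]
wrist_force: [-7.3, -0.1, -3.9]
finger_gap: 15.3
finger_force: 30.0
clock: 4.45
eef_pos: [498.1, 10.8, 226.9]
eef_rot: [-3.141, 0.0, 1.456]
wrist_force: [-7.4, 0.1, -4.0]
finger_gap: 14.9
finger_force: 30.0
```

View pics/s2.png

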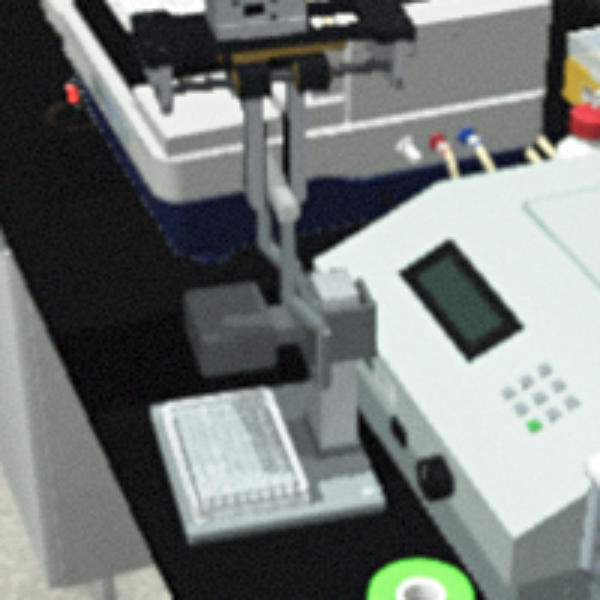

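The carriage is up; the head moved from crop (235,370) to (225,325) and the plate hasn't moved. Now I'll lower gently until the wrist force shows the pawl carrying it.

```bash
python3 -m crank '[[5,0,-1,1,0,0,0],[5,0,-1,2,0,0,0],[5,0,-1,3,0,0,0],[5,0,-1,3,0,0,0]]'; python3 -m crank '[[5,0,0,1,0,0,0],[5,0,0,2,0,0,0],[5,0,0,2,0,0,0]]'
```

```text
clock: 4.95
eef_pos: [498.0, 10.8, 223.7]
eef_rot: [3.14, -0.0, 1.456]
wrist_force: [4.8, -0.9, -4.6]
finger_gap: 15.2
finger_force: 30.0
clock: 5.25
eef_pos: [498.0, 10.8, 221.7]
eef_rot: [3.14, -0.0, 1.456]
wrist_force: [6.0, -1.2, -3.8]
finger_gap: 15.1
finger_force: 30.0
```

```bash
python3 -m crank '[[5,0,0,0.5,0,0,0],[5,0,0,1,0,0,0],[5,0,0,1,0,0,0]]'
```

```text
clock: 5.55
eef_pos: [498.0, 10.8, 221.4]
eef_rot: [3.139, -0.0, 1.456]
wrist_force: [4.4, -1.3, 4.2]
finger_gap: 15.1
finger_force: 30.0
```

The pawl holds: the wrist force flipped to +4.2 N upward at +34.8 mm. Opening now, to a moderate gap, then retreating straight up.

```bash
python3 -m crank '[[30,0,0,0,0,0,0],[65,0,0,0,0,0,0],[65,0,0,0,0,0,0],[65,0,0,0,0,0,0],[65,0,0,0,0,0,0],[65,0,0,0,0,0,0]]'; python3 -m crank '[[65,0,0,-15,0,0,0],[65,0,0,-40,0,0,0],[65,0,0,-70,0,0,0],[65,0,0,-100,0,0,0],[65,0,0,-100,0,0,0],[65,0,0,-100,0,0,0]]'
python3 - <<'E'
from h import *
im,d,W=pts("scene");cv2.imwrite("pics/s3.png",cv2.resize(im[90:290,200:400,::-1],(600,600)))
w0=np.load("scene0.npz")["W"]
for A in(w0,W):
    a=A[145:270,245:335].reshape(-1,3);m=(abs(a[:,0]-497)<25)&(abs(a[:,1]-10)<50)&(a[:,2]<265)
    print(np.sort(a[m,2])[[-60,-30,-10]])
    b=A[240:400,330:450].reshape(-1,3);print(np.sort(b[(b[:,2]>150)&(b[:,2]<300),2])[-20])
E
```

```text
clock: 6.15
eef_pos: [497.4, 10.9, 220.4]
eef_rot: [-3.141, -0.0, 1.456]
wrist_force: [-0.6, 0.4, 0.0]
finger_gap: 59.1
finger_force: 0.0
clock: 6.75
eef_pos: [497.4, 10.9, 320.3]
eef_rot: [3.141, -0.0, 1.456]
wrist_force: [-0.7, 0.2, -0.5]
finger_gap: 60.8
finger_force: 0.0
[212.90745241 213.94633621 215.08565203]
249.21785332710482
[246.95701889 247.87560711 249.09982972]
248.9441376656259
```

View pics/s3.png

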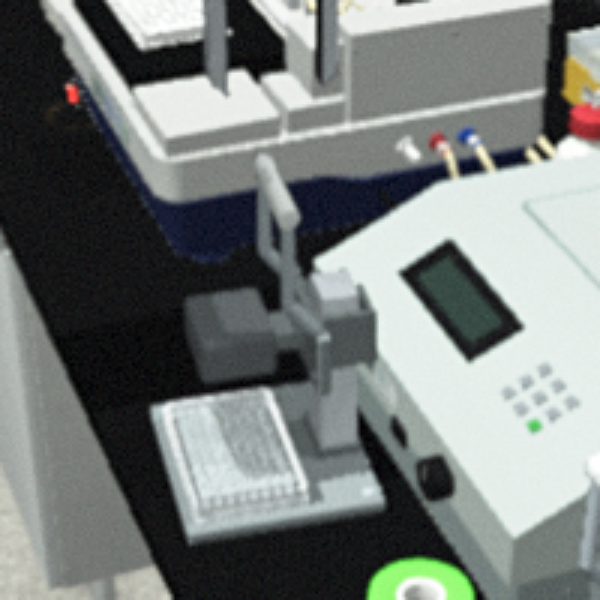

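The bar now sits 34 mm higher and hangs free, at crop (278,190). The plate hasn't moved, the other stand is at its old height, and the gripper is clear.

```bash
python3 -c "
from cell import manip
print(manip.sign_off())"
```

```text
the job is handed in; nothing more can be done
None
```

The carriage over the microplate now hangs by itself one notch up: the bar measured about 34 mm higher after release. The microplate and the other stand stayed where they were, the gripper is clear, and I handed the job in at about 7 s; no verdict was shown.

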